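# Index the valve body round to the inspection sensor with the ratchet lever

## Robot

A 6-joint arm with a two-finger parallel gripper is mounted at the origin on a cart in front of the work surface, level with it; the furniture and walls round the work are solid. World frame = base frame: x ahead of the robot, y to its left, z up, the work surface at z = 0. Lengths are in m, angles in rad, forces in N, time in s.
With the tool pointing down it reaches from about 0.275 to 0.85 m from the base axis. Payload 5.2 kg.
Tool frame: the origin (TCP) lies between the finger pads; the fingertips stand tip_reach ahead of it and the grasp point (between the pads) lies 8 mm behind it (tip_reach is the distance from the TCP to the fingertips, in m); z points along the fingers, y is the line along which they close (so a half turn about z gives the same grasp; the last joint's range is limited). The gripper opens to 85 mm and grips with 20 to 120 N. Pads are 22 mm wide; open, the fingers measure 114 mm over their backs; the gripper's body (76 mm by 85 mm) begins 54 mm behind the grasp point. The pads swing forward as they close: fully open they stand 13 mm farther back than shut.
Start: joints at [-0.203, 0.259, 1.535, -0, 1.348, -0.203], TCP at [0.55, 0, 0.242] pointing down, gripper open.
Joint ranges: [-3.14, 3.14], [-0.91, 2.08], [0.19, 2.58], [-1.22, 4.36], [0.22, 2.71], [-3.12, 3.12]. Speed limits (rad/s): [2.57, 2.57, 3.14, 3.14, 3.14, 3.14].

## Interface

Orientations are given as a unit quaternion [x, y, z, w].
In Python, from plant import read_state, capture, finish_job, tip_reach gives the robot as it stands.
- The arm moves only by the tool step_arm, never from a script. Its argument "series" is a list of rows, each a list of 7 numbers: the turn, a rotation vector about the tool's x, y, z in degrees, then the shift along the tool's x, y, z in m, then the opening in per cent of the stroke, from 0 (shut) to 100 (fully open). A call has 1 to 8 rows; each row is the pose to reach, as a shift and turn from the pose commanded when the call began, along the tool's axes at that moment; what a row does not reach only later rows make up. A row lasts 1/10 s, in which the tool goes at most 50 mm and 8.59 degrees, less where a joint would pass 70% of its speed; a pose out of reach is approached as far as the arm can. A call with a gripper value outside its range is refused whole. The fingers move at their own pace and stop on an object; "squeeze" is the grip in N (left out, the last holds). Time passes only in rows, so rows that repeat a pose let the fingers close. It gives the time, the measured TCP pose, the force, the opening and the grip force at its end, in the units of the state.
- read_state(): the state, without advancing time (a new reading comes with each control period).
- capture(name): name is "scene" or "side" or "wrist"; returns a dict with "img" (420x560x3 uint8, red, green, blue), "depth" (420x560 float32, m along the optical axis (not along the pixel's ray), 0 where there is no reading), "fx", "fy", "cx", "cy" (pixels), "k1" (the pictures are not rectified: a ray, as slopes to the right and down, at radius r is drawn at 1 + k1 r^2 times it, then the intrinsics apply), "R" (3x3) and "t" (3): a world point X has camera coordinates R X + t; the wrist camera has in their place "mount" (4x4, takes a point from camera to tool coordinates, whose origin is the TCP and whose axes are the flange's). Camera axes: x right, y down, z forward; pixel columns grow to the right and rows downward; lengths in m; the calibration is good to about 2 mm. A picture is of the moment at which its call begins: read the wrist's pose just before it.
- finish_job(): hands the job in; it is judged then, once.
The state is a dict: "time": time; "joint_pos": joint angles; "joint_vel": joint speeds; "tau": joint torques, N m; "ee_pos": TCP position; "ee_rot": TCP orientation; "force": force on the tool from outside, world axes, zero at the start; "torque": the same for the moment, N m; "opening": finger opening in m; "grasp_force": force on a finger pad.
Only numpy, scipy, OpenCV 4.12 (cv2) and the standard library are available. Lean on these libraries where they do the work, as an engineer would, in place of code of your own. Each camera call takes 0.05 s, during which the arm holds its last target. There are 200 camera calls.

## Task

Pump the lever of the round indexing table in full strokes, out to its stop and back, so that the ratchet carries the valve body (the tall part) round until it stands right in front of the sensor, and stop there. Leave the lever back at its rest and let go of it. Turn the table only by its lever: do not touch the table or the parts on it, and leave the magnifier and the tape roll at the front of the bench where they are.

Things in the scene. Friction and masses are not known exactly. Their poses are not given: they have to be found in the camera images.
- indexer: fixed base of the ratchet indexing table: a grey disc 310 mm across and 10 mm thick on the bench; origin at the centre of its underside, on the vertical axis about which table and lever turn. Its +y axis points from there to the sensor, a black head with a glass nose pointing inward, on the rim, 92 mm tall. +z is up
- table: the turning table on the base: a disc of 210 mm diameter with 14 ratchet teeth round it (236 mm over the teeth), top 46 mm above the bench, split by low ribs into 14 places on a circle of 85 mm radius, 0.449 rad (25.7 degrees) apart; four parts stand in four places. Origin on its axis at bench height. Not to be touched
- table_turn (a joint): turn of the table about the base's axis, rad, 0 at the start, growing counter-clockwise from above, the only way it turns. One full lever stroke turns it one place (0.449 rad). A holding pawl keeps it from turning back, so an overshoot can be mended only by going all the way round
- lever: the steel lever under the table, turning about the same axis (its origin, at bench height; its own +x points along it to the handle). At its rest stop it points at -1.85 rad (-106 degrees) from the base's +x axis, at the far stop at -1.314 rad. It is flat and low (under 25 mm) except for the pawl's pivot (40 mm) and its upright handle
- lever_swing (a joint): swing of the lever, rad: 0 at its rest stop, 0.536 at the far stop, counter-clockwise from above. Starts at 0 to 0.06. No spring: it stays where left. From rest it idles for 0.087 rad, then its pawl takes the table along to the far stop (about 3 to 5 N at the handle). Going back it clicks over one tooth and catches the next only once within about 0.05 rad of rest
- valve_body: the valve body, an upright steel barrel 30 mm in diameter and 46 mm tall, much the tallest part on the table, in the middle of one of the 14 places; origin at the centre of its underside. It starts 2 to 5 places short of the sensor
- sensor_spot (a point): where the centre of the valve body's underside must come to: on the table top, 85 mm from the axis straight towards the sensor, 46 mm above the bench; fixed to the base
- handle (a point): centre of the lever's upright black round handle, 22 mm in diameter, 56 mm tall, from 76 to 132 mm above the bench; this point is 165 mm from the axis and 106 mm above the bench. It moves with the lever
- ring_01: steel ring with a groove, 25 mm across, 10 mm tall, standing on the table; origin at the centre of its underside
- ring_02: flanged steel ring, 25 mm across, 10 mm tall, standing on the table; origin at the centre of its underside
- ring_03: plain steel ring, 23 mm across, 10 mm tall, standing on the table; origin at the centre of its underside
- loupe: black eye magnifier, 39 mm across, 34 mm tall, standing near the front edge of the bench, to the right of the robot; origin at the centre of its underside; to be left alone
- tape_roll: roll of tape lying flat on the bench, 100 mm across, 25 mm tall; origin at the centre of its underside; to be left alone
Not all that is in view belongs to the job. Of the things shaped like the valve_body, the steel one is meant.

How it is judged:
On the way, in this order (a step that is already met when the one before it is completed fails the run):
1. the first stroke has advanced the table by one place (value of joint table_turn above 0.3 rad), for 0.05 s.
2. the valve body stands in front of the sensor (horizontal distance between valve_body and sensor_spot below 0.012 m), for 0.1 s.
At the end, for the whole second after the job is handed in: the valve body stands upright on the table with its centre within 12 mm (seen from above) of the spot in front of the sensor, the table is still, and the lever is within 0.1 rad of its rest (horizontal distance between valve_body and sensor_spot below 0.012 m and angle between valve_body's own z axis and vertical below 0.1 rad and height (world z) of valve_body above 0.041 m and value of joint lever_swing below 0.1 rad and velocity of joint table_turn between -0.05 and 0.05 rad/s); the robot touches nothing.
It fails at once if the robot touches the table instead of its lever (contact force between any of the fingers, the arm and table above 1 N).
It fails at once if a part on the table is touched by the robot, or leaves its place on the table (contact force between any of the fingers, the arm and valve_body above 0.5 N or contact force between any of the fingers, the arm and ring_01 above 0.5 N or contact force between any of the fingers, the arm and ring_02 above 0.5 N or contact force between any of the fingers, the arm and ring_03 above 0.5 N or angle between valve_body's own z axis and vertical above 0.4 rad or horizontal distance between any of ring_01, ring_02, ring_03 and table above 0.105 m).
It fails at once if the magnifier or the tape roll is moved (distance of any of loupe, tape_roll from where it was at the start of the episode above 0.03 m).
It also fails if it takes over 51 s, if anything falls off the work surface, if the arm or the gripper's body presses on something with over 40 N, if the wrist force passes 120 N, or if a joint passes its speed limit or range.

## Working session

There is one attempt and no reset: what is moved stays moved. The work goes in short steps, Python scripts to look and compute and a tool call to move; the robot and the scene stay as the last step left them, time stands still between calls to the robot, and variables do not carry over. Pictures are saved under pics/ and viewed, at most 10 in all, crops included, and the job is handed in when it is done.

Besides the shell and the picture viewer there is one more tool, called as name(argument=value, ...) on one line, values as JSON. step_arm: Moves the arm, as the interface text tells. Its arguments: {"type":"object","properties":{"series":{"type":"array"},"squeeze":{"type":"number"}},"required":["series"]}

```bash
mkdir -p pics; ls; python3 - <<'E'
from plant import *
import cv2,numpy as np,pickle
print(tip_reach); s=read_state(); print(s['ee_pos'],s['ee_rot'],s['opening'])
for n in ("scene","side"):
    c=capture(n); pickle.dump(c,open(n+'.pkl','wb')); cv2.imwrite(f'pics/{n}0.png',cv2.resize(c['img'][:,:,::-1],(800,600),interpolation=cv2.INTER_CUBIC))
    print(n,c['fx'],c['k1'],(-c['R'].T@c['t']).round(3), c['R'][2].round(2))
E
```

```text
pics
0.011
[5.49480584e-01 1.20527885e-04 2.41458209e-01] [ 7.07120485e-01  7.07092446e-01 -5.14667762e-04 -7.92844645e-04] 0.08498857460211359
scene 495.69114172735704 0.025978559523343173 [-0.305  0.387  1.188] [ 0.54 -0.31 -0.78]
side 469.8522677330186 0.025500292619579583 [0.482 0.864 0.905] [-0.01 -0.75 -0.66]
```

View pics/scene0.png

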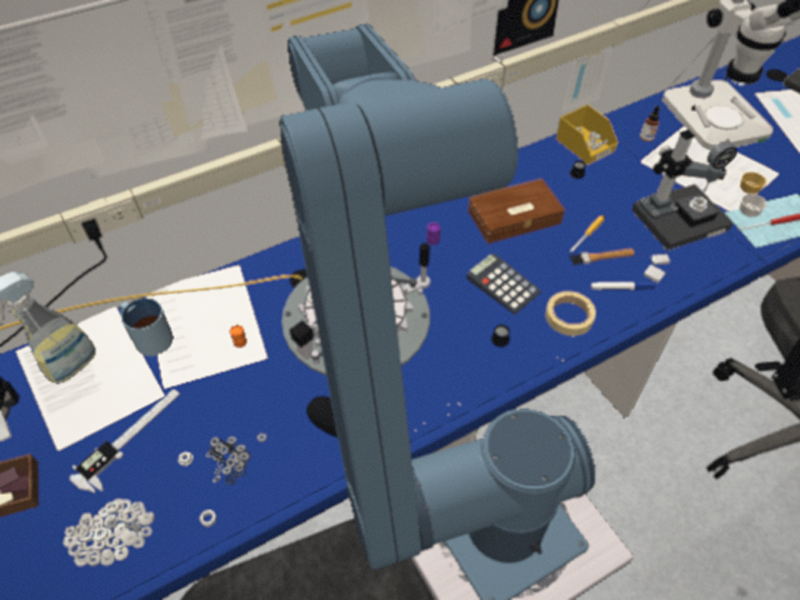

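View pics/side0.png

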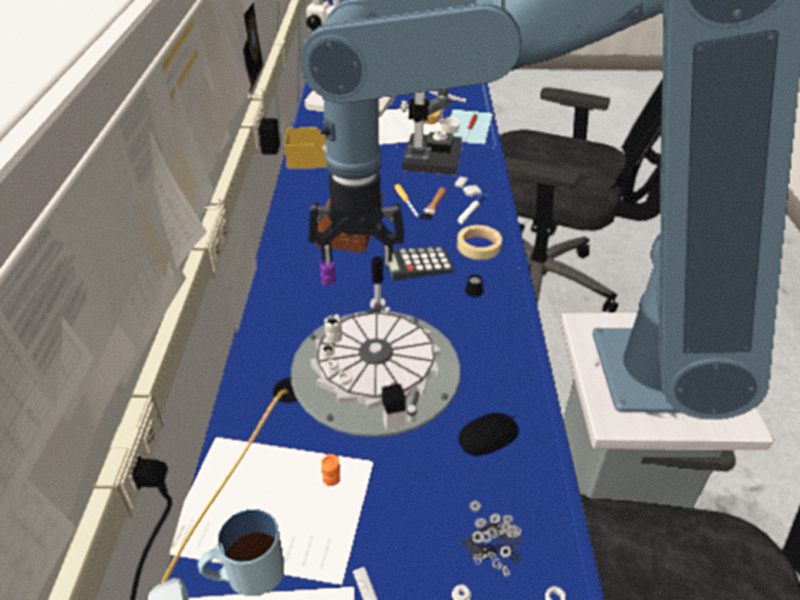

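The side view shows the table hub at (376,349), the sensor head at (393,400) and the black handle at (377,272). Three things are shaped like the valve body: the steel one on the table at (332,328), the purple one at (328,272) and the orange one at (330,468). The steel one on the table fits, and I'll confirm it in a crop.

```bash
cat > h.py <<'E'
import cv2,numpy as np
def rays(c,px):
    K=np.array([[c['fx'],0,c['cx']],[0,c['fy'],c['cy']],[0,0,1.]])
    u=cv2.undistortPoints(np.array(px,float).reshape(-1,1,2),K,np.array([c['k1'],0,0,0.])).reshape(-1,2)
    return np.c_[u,np.ones(len(u))]
def at_z(c,px,z):
    d=rays(c,px)@c['R']; o=-c['R'].T@c['t']
    return o+d*((z-o[2])/d[:,2])[:,None]
def at_depth(c,px):
    px=np.array(px).reshape(-1,2); z=c['depth'][px[:,1].astype(int),px[:,0].astype(int)]
    return (rays(c,px)*z[:,None]-c['t'])@c['R']
def proj(c,X):
    P=np.atleast_2d(X)@c['R'].T+c['t']; s=P[:,:2]/P[:,2:]; s=s*(1+c['k1']*(s**2).sum(1,keepdims=True))
    return s*[c['fx'],c['fy']]+[c['cx'],c['cy']]
E
python3 - <<'E'
import pickle; from h import *
c=pickle.load(open('side.pkl','rb'))
im=c['img'][160:310,180:380,::-1]; cv2.imwrite('pics/crop1.png',cv2.resize(im,(800,600),interpolation=cv2.INTER_CUBIC))
# point cloud
v,u=np.mgrid[160:310,180:380]; px=np.c_[u.ravel(),v.ravel()]; P=at_depth(c,px)
ok=c['depth'][px[:,1],px[:,0]]>0; P=P[ok];px=px[ok]
f=lambda X:X
hub=at_z(c,[[376*.7,347*.7]],.05)[0]; print('hub',hub)
# base disc: points z .006-.014
m=(abs(P[:,2]-.010)<.004)&(np.hypot(*(P[:,:2]-hub[:2]).T)<.2); 
for lo,hi in((.035,.042),(.042,.05),(.05,.06),(.06,.085),(.085,.1),(.1,.14)):
    m=(P[:,2]>lo)&(P[:,2]<hi)&(np.hypot(*(P[:,:2]-hub[:2]).T)<.22); 
    if m.sum():
        Q=P[m]-[hub[0],hub[1],0]; r=np.hypot(Q[:,0],Q[:,1]); a=np.degrees(np.arctan2(Q[:,1],Q[:,0]))
        H,_,_=np.histogram2d(r,a,bins=[[0,.06,.12,.15,.22],np.arange(-180,181,30)]); print(lo,hi,'\n',H.astype(int))
E
```

```text
hub [0.52191085 0.00353358 0.05      ]
0.035 0.042 
 [[ 4  1  1  2  1  1  1  2  1  2  1  1]
 [27 12  7 10  3 12 32 49 76 23 62 35]
 [ 0  0  9 14  0  0  0  3 17 35 19  0]
 [ 0  0  1  5  0  0  0  0  0 31  0  0]]
0.042 0.05 
 [[ 72  73  67  57  60  72  73  70  74  73  77  71]
 [185 164 148 154 122  93 169 195 286 154 256 207]
 [  0   0   0   0   0   0   0   0   1   1   0   0]
 [  0   0   7   4   0   0   0   0   0  24   0   0]]
0.05 0.06 
 [[21 14 12 17 17 25 30 43 47 56 39 30]
 [ 6  2  5  6  6 42 70 71 28 15  7  7]
 [ 0  0  0  0  0  0  0  0  0  0  0  0]
 [ 0  0  1  8  0  0  0  0  0  7  0  0]]
0.06 0.085 
 [[  1   0   0   0   0   0   2   2   2   1   3   0]
 [  0   0   0   0   0  94   0   0   0   9   0   0]
 [  0   0   3   4   0   0   0   0   0  15   0   0]
 [  0   0  13  11   0   0   0   0   0 107   0   0]]
0.085 0.1 
 [[  0   0   0   0   0   0   0   0   0   0   0   0]
 [  0   0   0   0   1  71   0   0   0   1   0   0]
 [  0   0   7   8   0   0   0   0   0 108   0   0]
 [  0   0   9   8   0   0   0   0   0  81   0   0]]
0.1 0.14 
 [[ 0  0  0  0  0  0  0  0  0  0  0  0]
 [ 0  0  0  0  0  0  0  0  0  0  0  0]
 [ 0  0 17 20  0  0  0  0  0  0  0  0]
 [ 0  0 30 34  0  0  0  0  0  0  0  0]]
```

View pics/crop1.png

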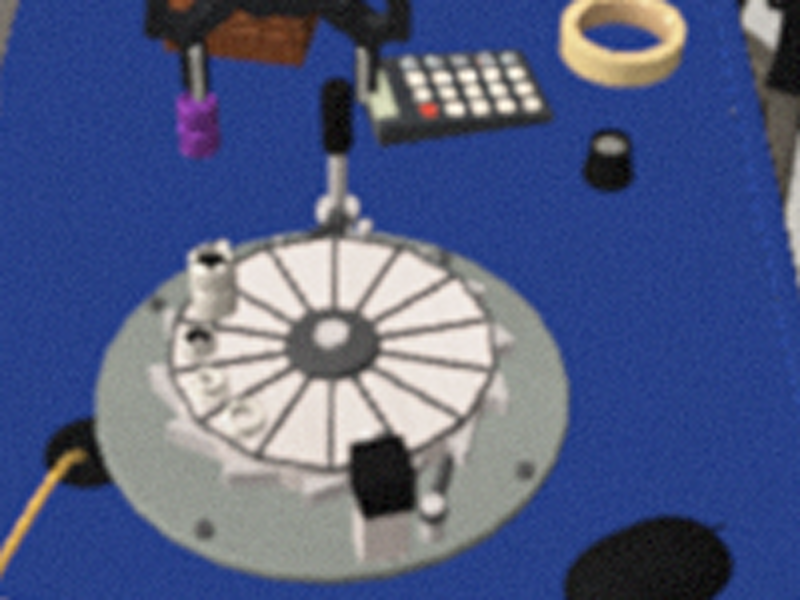

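The crop confirms it: the valve body is the steel barrel at (212,280), on the table. The rings follow it at (200,342), (210,385) and (248,420), and the sensor is at (383,475).

```bash
python3 - <<'E'
import pickle; from h import *
from scipy.optimize import least_squares
c=pickle.load(open('side.pkl','rb'))
hsv=cv2.cvtColor(c['img'],cv2.COLOR_RGB2HSV); g=(hsv[:,:,1]<70).astype(np.uint8)
w=np.zeros_like(g); w[217:306,200:325]=1; g&=w
n,l,s,_=cv2.connectedComponentsWithStats(g); i=1+s[1:,4].argmax()
ct=max(cv2.findContours((l==i).astype(np.uint8),cv2.RETR_EXTERNAL,cv2.CHAIN_APPROX_NONE)[0],key=len).reshape(-1,2)
X=at_z(c,ct,.010)[:,:2]; X=X[X[:,1]>-.06]
r=least_squares(lambda p:np.hypot(*(X-p[:2]).T)-p[2],[.52,0,.155],loss='soft_l1',f_scale=.002).x; print('base',r)
v,u=np.mgrid[160:310,180:380]; px=np.c_[u.ravel(),v.ravel()]; P=at_depth(c,px)
C=r[:2]
def sel(z0,z1,c0,rad): 
    m=(P[:,2]>z0)&(P[:,2]<z1)&(np.hypot(*(P[:,:2]-c0).T)<rad); return P[m]
def circ(Q,R):
    return least_squares(lambda p:np.hypot(*(Q[:,:2]-p).T)-R,Q[:,:2].mean(0)-[0,.005],loss='soft_l1',f_scale=.002).x
def rep(n,p): d=p-C; print(n,p.round(4),np.hypot(*d).round(4),np.degrees(np.arctan2(d[1],d[0])).round(2))
Q=sel(.06,.10,C+.085*np.array([np.cos(-.35),np.sin(-.35)]),.04); print(len(Q)); rep('valve',circ(Q,.015))
Q=sel(.085,.125,C+.165*np.array([0,-1]),.05);print(len(Q)); rep('handle',circ(Q,.011))
Q=sel(.087,.097,C+.14*np.array([-.2,1]),.06); print(len(Q),Q.min(0),Q.max(0)); rep('sensor top',Q[:,:2].mean(0))
h=at_z(c,[[180+333/4,160+332/4]],.06)[0]; rep('hub',h[:2])
t=at_z(c,[[180+333/4,160+352/4]],.046)[0]; rep('table mid',t[:2])
E
```

```text
base [0.52423281 0.0160778  0.15366952]
166
valve [ 0.5995 -0.0251] 0.0858 -28.72
96
handle [ 0.5237 -0.1553] 0.1714 -90.17
176 [0.46897463 0.12503238 0.08706735] [0.50830599 0.16590652 0.09628348]
sensor top [0.4888 0.1462] 0.1349 105.25
hub [0.5213 0.014 ] 0.0036 -144.21
table mid [0.5214 0.018 ] 0.0034 146.7
```

step_arm(series=[[0,0,0,-0.05,-0.009,0,100],[0,0,0,-0.1,-0.018,0,100],[0,0,0,-0.152,-0.0265,0,100],[0,0,0,-0.152,-0.0265,0,100],[0,0,0,-0.152,-0.0265,0,100],[0,0,0,-0.152,-0.0265,0,100]])

```text
time: 0.7
ee_pos: [0.5234, -0.1511, 0.242]
ee_rot: [0.707, 0.707, 0.0, -0.001]
force: [-0.2, -0.5, -0.5]
opening: 0.0853
grasp_force: 0.0
```

```bash
python3 - <<'E'
from plant import *; from h import *; import pickle
from scipy.spatial.transform import Rotation as Ro
s=read_state(); c=capture("wrist")
T=np.eye(4);T[:3,:3]=Ro.from_quat(s['ee_rot']).as_matrix();T[:3,3]=s['ee_pos']
W=T@c['mount']; c['R']=W[:3,:3].T; c['t']=-W[:3,:3].T@W[:3,3]; pickle.dump(c,open('w1.pkl','wb'))
print(s['time'],s['ee_pos'],s['joint_pos'].round(2) if hasattr(s['joint_pos'],'round') else s['joint_pos'])
cv2.imwrite('pics/w1.png',cv2.resize(c['img'][:,:,::-1],(800,600)))
# side+scene check that table hub/handle positions
print((W[:3,3]).round(3), proj(c,[.523,-.152,.132]), proj(c,[.522,.0155,.06]))
c2=capture("scene"); pickle.dump(c2,open('scene2.pkl','wb')); cv2.imwrite('pics/s2.png',cv2.resize(c2['img'][:,:,::-1],(800,600)))
E
```

```text
0.7 [ 0.52342487 -0.15105773  0.2420004 ] [-0.49  0.25  1.55  0.    1.35 -0.49]
[ 0.524 -0.086  0.374] [[275.51812094 212.15111597]] [[274.52513303   8.05694525]]
```

View pics/w1.png

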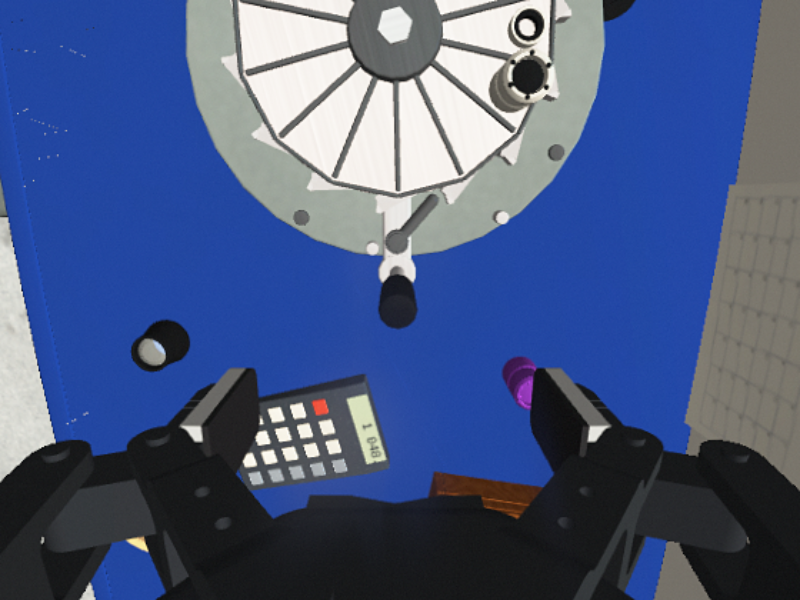

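The wrist view shows the handle top at (398,309), the hub's hexagon at (394,25), the rest stop pin at (373,248), the far stop pin at (502,217) and the valve body's top at (527,77).

```bash
python3 - <<'E'
from h import *; import pickle
c=pickle.load(open('w1.pkl','rb')); f=.7
hub=np.array([394,25])*f; hd=np.array([398,309])*f; va=np.array([527,77])*f
print('depths z hub,handle,valve',at_depth(c,[hub,hd,va+[ -10,0]]).round(4))
H=at_z(c,[hub],at_depth(c,[hub])[0,2])[0]; D=at_z(c,[hd],.132)[0]; V=at_z(c,[va],.092)[0]
C=H[:2]
# base circle from grey edge
pts=np.array([[187,60],[200,110],[604,70],[590,120],[397,253],[240,190],[548,190]])*f
from scipy.optimize import least_squares
X=at_z(c,pts,.010)[:,:2]; r=least_squares(lambda p:np.hypot(*(X-p).T)-.155,C).x; print('base',r)
for n,C in(('hub',C),('base',r)):
  for k,p in(('handle',D),('valve',V),('sensor',np.array([.4888,.1462]))):
    d=p[:2]-C; print(n,C.round(4),k,p[:2].round(4),np.hypot(*d).round(4),np.degrees(np.arctan2(d[1],d[0])).round(2))
E
```

```text
depths z hub,handle,valve [[ 0.5231  0.0078  0.06  ]
 [ 0.5254 -0.1553  0.1324]
 [ 0.5923 -0.0277  0.0871]]
base [0.52445179 0.00831705]
hub [0.5231 0.0078] handle [ 0.5254 -0.1554] 0.1632 -89.19
hub [0.5231 0.0078] valve [ 0.5994 -0.0286] 0.0845 -25.52
hub [0.5231 0.0078] sensor [0.4888 0.1462] 0.1426 103.93
base [0.5245 0.0083] handle [ 0.5254 -0.1554] 0.1637 -89.66
base [0.5245 0.0083] valve [ 0.5994 -0.0286] 0.0836 -26.25
base [0.5245 0.0083] sensor [0.4888 0.1462] 0.1424 104.5
```

step_arm(series=[[0,0,0,-0.0045,0.0015,0.04,100],[0,0,0,-0.0045,0.0015,0.09,100],[0,0,0,-0.0045,0.0015,0.142,100],[0,0,0,-0.0045,0.0015,0.142,60],[0,0,0,-0.0045,0.0015,0.142,20],[0,0,0,-0.0045,0.0015,0.142,5],[0,0,0,-0.0045,0.0015,0.142,5],[0,0,0,-0.0045,0.0015,0.142,5]], squeeze=25)

```text
time: 1.6
ee_pos: [0.5267, -0.1571, 0.1031]
ee_rot: [0.707, 0.707, 0.001, 0.002]
force: [0.3, 0.2, 6.7]
opening: 0.0217
grasp_force: 25.1
```

step_arm(series=[[0,0,0,0,0,0,5],[0,0,0,0,0,0,5]])

```text
time: 1.8
ee_pos: [0.5267, -0.1571, 0.1031]
ee_rot: [0.707, 0.707, 0.001, 0.002]
force: [0.5, 0.7, 7.1]
opening: 0.0211
grasp_force: 25.1
```

Grip is on the handle (opening 21 mm). First stroke now, as an arc about (0.524, 0.0085) with 165 mm radius.

step_arm(series=[[0,0,-4.8,0.0006,0.0115,0,5],[0,0,-8.8,0.0019,0.0229,0,5],[0,0,-12.8,0.0041,0.0342,0,5],[0,0,-16.8,0.007,0.0454,0,5],[0,0,-20.8,0.0107,0.0563,0,5],[0,0,-24.8,0.0152,0.0669,0,5],[0,0,-27.8,0.019,0.0747,0,5],[0,0,-29.8,0.0218,0.0797,0,5]])

```text
time: 2.6
ee_pos: [0.6029, -0.1361, 0.1029]
ee_rot: [0.5, 0.866, -0.002, -0.001]
force: [-25.0, -10.6, 17.0]
opening: 0.0211
grasp_force: 27.7
```

```bash
cat > st.py <<'E'
from plant import *; import numpy as np
from scipy.spatial.transform import Rotation as Ro
s=read_state(); d=np.array(s['ee_pos'])[:2]-[.5237,.0085]; M=Ro.from_quat(s['ee_rot']).as_matrix()
a=np.arctan2(d[1],d[0]); f=np.array(s['force'])
print('t',s['time'],'phi',np.degrees(a).round(2),'R',np.hypot(*d).round(4),'toolyaw',np.degrees(np.arctan2(M[1,1],M[0,1])).round(2),'Ftan',(-f[0]*np.sin(a)+f[1]*np.cos(a)).round(1),'Frad',(f[0]*np.cos(a)+f[1]*np.sin(a)).round(1),'Fz',f[2].round(1))
E
python3 st.py
```

```text
t 2.6 phi -61.29 R 0.1649 toolyaw 29.96 Ftan -27.0 Frad -2.8 Fz 17.0
```

The lever reached its far stop at −61.3°, close to the predicted −61.1°. Now the return stroke.

step_arm(series=[[0,0,4,0.0004,-0.0115,0,5],[0,0,8,0.0016,-0.023,0,5],[0,0,12,0.0036,-0.0343,0,5],[0,0,16,0.0064,-0.0455,0,5],[0,0,20,0.01,-0.0564,0,5],[0,0,24,0.0143,-0.0671,0,5],[0,0,28,0.0193,-0.0775,0,5],[0,0,32.3,0.0255,-0.0882,0,5]])

```text
time: 3.4
ee_pos: [0.5172, -0.1568, 0.1031]
ee_rot: [0.723, 0.69, 0.002, 0.003]
force: [45.8, 10.5, -11.6]
opening: 0.0217
grasp_force: 29.8
```

step_arm(series=[[0,0,0,0,0,0,5]])

```text
time: 3.5
ee_pos: [0.5178, -0.1568, 0.1031]
ee_rot: [0.723, 0.69, 0.002, 0.003]
force: [3.0, 2.5, 3.9]
opening: 0.0208
grasp_force: 28.0
```

```bash
python3 st.py; python3 - <<'E'
from plant import *; import cv2
c=capture("side"); cv2.imwrite('pics/c2.png',cv2.resize(c['img'][160:310,180:380,::-1],(800,600),interpolation=cv2.INTER_CUBIC))
E
```

```text
t 3.5 phi -92.06 R 0.1654 toolyaw -2.68 Ftan 3.0 Frad -2.6 Fz 3.9
```

View pics/c2.png

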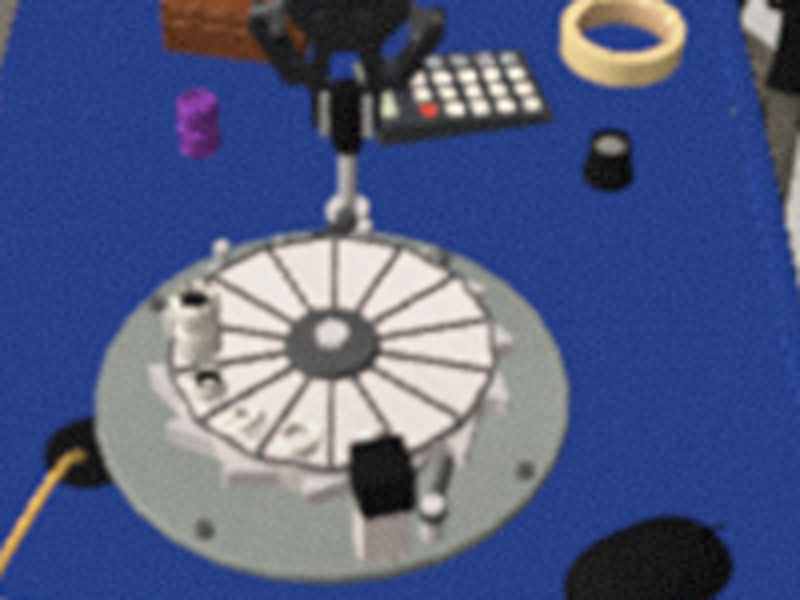

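One place advanced: the valve body moved from (212,280) to (195,325), and the lever is back at rest. 4 strokes remain; I'll soften the stroke ends.

step_arm(series=[[0,0,-5,0.0006,0.0144,0,5],[0,0,-10,0.0025,0.0287,0,5],[0,0,-15,0.0056,0.0427,0,5],[0,0,-20,0.01,0.0564,0,5],[0,0,-24,0.0143,0.0671,0,5],[0,0,-28,0.0193,0.0775,0,5],[0,0,-30.5,0.0228,0.0837,0,5],[0,0,-32.3,0.0255,0.0882,0,5]])

```text
time: 4.35
ee_pos: [0.6028, -0.1359, 0.1029]
ee_rot: [0.5, 0.866, -0.002, -0.001]
force: [-24.6, -10.2, 18.0]
opening: 0.0213
grasp_force: 30.2
```

step_arm(series=[[0,0,0,0,0,0,5]])

```text
time: 4.45
ee_pos: [0.6026, -0.136, 0.1029]
ee_rot: [0.501, 0.866, -0.002, -0.001]
force: [-13.8, -2.4, 12.8]
opening: 0.0213
grasp_force: 28.8
```

```bash
python3 st.py
```

```text
t 4.45 phi -61.37 R 0.1646 toolyaw 29.89 Ftan -13.2 Frad -4.5 Fz 12.8
```

step_arm(series=[[0,0,5,0.0006,-0.0144,0,5],[0,0,10,0.0025,-0.0287,0,5],[0,0,15,0.0056,-0.0427,0,5],[0,0,20,0.01,-0.0564,0,5],[0,0,24,0.0143,-0.0671,0,5],[0,0,28,0.0193,-0.0775,0,5],[0,0,30.5,0.0228,-0.0837,0,5],[0,0,32.3,0.0255,-0.0882,0,5]])

```text
time: 5.25
ee_pos: [0.5175, -0.1565, 0.103]
ee_rot: [0.723, 0.691, 0.002, 0.003]
force: [17.6, 5.4, -7.7]
opening: 0.0214
grasp_force: 27.8
```

step_arm(series=[[0,0,0,0,0,0,5]])

```text
time: 5.35
ee_pos: [0.5177, -0.1564, 0.1029]
ee_rot: [0.723, 0.691, 0.002, 0.003]
force: [4.3, 3.9, 4.6]
opening: 0.0209
grasp_force: 28.2
```

```bash
python3 st.py
```

```text
t 5.35 phi -92.09 R 0.165 toolyaw -2.58 Ftan 4.2 Frad -4.0 Fz 4.6
```

Stroke 2 also ran stop to stop. Strokes 3 and 4 next.

step_arm(series=[[0,0,-5,0.0006,0.0144,0,5],[0,0,-10,0.0025,0.0287,0,5],[0,0,-15,0.0056,0.0427,0,5],[0,0,-20,0.01,0.0564,0,5],[0,0,-24,0.0143,0.0671,0,5],[0,0,-28,0.0193,0.0775,0,5],[0,0,-30.5,0.0228,0.0837,0,5],[0,0,-32.3,0.0255,0.0882,0,5]])

```text
time: 6.15
ee_pos: [0.6026, -0.1357, 0.1028]
ee_rot: [0.5, 0.866, -0.002, -0.001]
force: [-24.5, -9.3, 19.0]
opening: 0.0215
grasp_force: 30.2
```

step_arm(series=[[0,0,0,0,0,0,5]])

```text
time: 6.25
ee_pos: [0.6025, -0.1358, 0.1028]
ee_rot: [0.501, 0.865, -0.002, -0.001]
force: [-13.3, -3.1, 12.6]
opening: 0.021
grasp_force: 28.9
```

step_arm(series=[[0,0,5,0.0006,-0.0144,0,5],[0,0,10,0.0025,-0.0287,0,5],[0,0,15,0.0056,-0.0427,0,5],[0,0,20,0.01,-0.0564,0,5],[0,0,24,0.0143,-0.0671,0,5],[0,0,28,0.0193,-0.0775,0,5],[0,0,30.5,0.0228,-0.0837,0,5],[0,0,32.3,0.0255,-0.0882,0,5]])

```text
time: 7.05
ee_pos: [0.5175, -0.1563, 0.103]
ee_rot: [0.723, 0.691, 0.002, 0.003]
force: [18.5, 7.6, -8.9]
opening: 0.0215
grasp_force: 27.6
```

step_arm(series=[[0,0,0,0,0,0,5]])

```text
time: 7.15
ee_pos: [0.5177, -0.1563, 0.1028]
ee_rot: [0.723, 0.691, 0.002, 0.002]
force: [4.1, 4.8, 3.2]
opening: 0.0209
grasp_force: 28.2
```

```bash
python3 st.py
```

```text
t 7.15 phi -92.09 R 0.1649 toolyaw -2.57 Ftan 3.9 Frad -4.9 Fz 3.2
```

step_arm(series=[[0,0,-5,0.0006,0.0144,0,5],[0,0,-10,0.0025,0.0287,0,5],[0,0,-15,0.0056,0.0427,0,5],[0,0,-20,0.01,0.0564,0,5],[0,0,-24,0.0143,0.0671,0,5],[0,0,-28,0.0193,0.0775,0,5],[0,0,-30.5,0.0228,0.0837,0,5],[0,0,-32.3,0.0255,0.0882,0,5]])

```text
time: 7.95
ee_pos: [0.6026, -0.1356, 0.1027]
ee_rot: [0.5, 0.866, -0.002, -0.001]
force: [-24.8, -9.8, 18.4]
opening: 0.0212
grasp_force: 30.1
```

step_arm(series=[[0,0,0,0,0,0,5]])

```text
time: 8.05
ee_pos: [0.6024, -0.1357, 0.1028]
ee_rot: [0.501, 0.866, -0.002, -0.001]
force: [-12.7, -1.3, 12.0]
opening: 0.021
grasp_force: 28.9
```

step_arm(series=[[0,0,5,0.0006,-0.0144,0,5],[0,0,10,0.0025,-0.0287,0,5],[0,0,15,0.0056,-0.0427,0,5],[0,0,20,0.01,-0.0564,0,5],[0,0,24,0.0143,-0.0671,0,5],[0,0,28,0.0193,-0.0775,0,5],[0,0,30.5,0.0228,-0.0837,0,5],[0,0,32.3,0.0255,-0.0882,0,5]])

```text
time: 8.85
ee_pos: [0.5175, -0.1562, 0.1029]
ee_rot: [0.723, 0.691, 0.002, 0.002]
force: [18.2, 9.5, -8.3]
opening: 0.0214
grasp_force: 27.6
```

step_arm(series=[[0,0,0,0,0,0,5]])

```text
time: 8.95
ee_pos: [0.5177, -0.1562, 0.1028]
ee_rot: [0.723, 0.691, 0.002, 0.002]
force: [4.3, 5.8, 3.3]
opening: 0.0216
grasp_force: 28.2
```

```bash
python3 st.py; python3 - <<'E'
from plant import *; from h import *
c=capture("side"); cv2.imwrite('pics/c3.png',cv2.resize(c['img'][160:310,180:380,::-1],(800,600),interpolation=cv2.INTER_CUBIC))
C=np.array([.5237,.0085])
for k in range(4):
    a=np.radians(104.2-25.71*k); print(k,((proj(c,[*(C+.085*np.array([np.cos(a),np.sin(a)])),.092])-[180,160])*4).round())
E
```

```text
t 8.95 phi -92.07 R 0.1648 toolyaw -2.57 Ftan 4.0 Frad -6.0 Fz 3.3
0 [[359. 385.]]
1 [[295. 386.]]
2 [[239. 366.]]
3 [[203. 332.]]
```

View pics/c3.png

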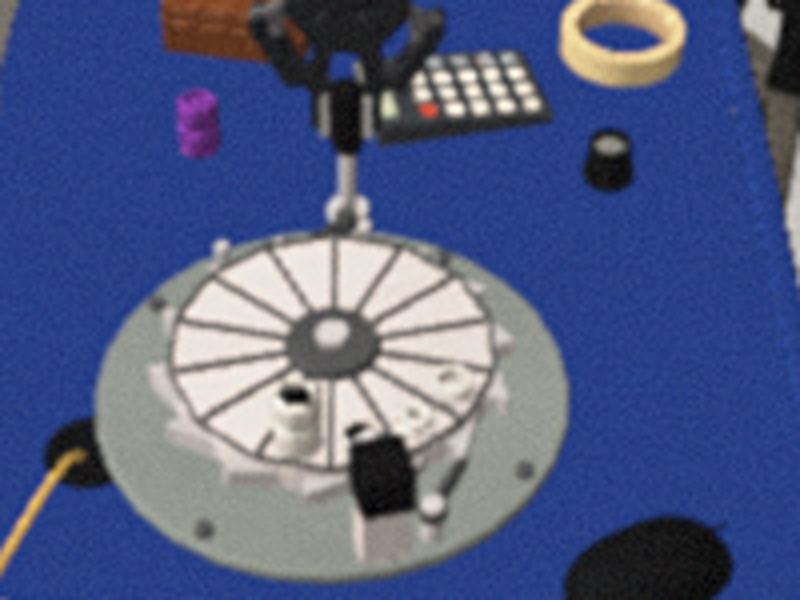

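The valve body's top is at (295,393), which matches the place one short of the sensor (predicted 295,386). One stroke remains.

step_arm(series=[[0,0,-5,0.0006,0.0144,0,5],[0,0,-10,0.0025,0.0287,0,5],[0,0,-15,0.0056,0.0427,0,5],[0,0,-20,0.01,0.0564,0,5],[0,0,-24,0.0143,0.0671,0,5],[0,0,-28,0.0193,0.0775,0,5],[0,0,-30.5,0.0228,0.0837,0,5],[0,0,-32.3,0.0255,0.0882,0,5]])

```text
time: 9.8
ee_pos: [0.6025, -0.1356, 0.1027]
ee_rot: [0.5, 0.866, -0.002, -0.002]
force: [-23.8, -9.6, 18.2]
opening: 0.0212
grasp_force: 30.2
```

step_arm(series=[[0,0,0,0,0,0,5],[0,0,0,0,0,0,5]])

```text
time: 10.0
ee_pos: [0.6024, -0.1356, 0.1027]
ee_rot: [0.501, 0.865, -0.002, -0.001]
force: [-12.6, -1.7, 12.1]
opening: 0.0213
grasp_force: 28.7
```

step_arm(series=[[0,0,5,0.0006,-0.0144,0,5],[0,0,10,0.0025,-0.0287,0,5],[0,0,15,0.0056,-0.0427,0,5],[0,0,20,0.01,-0.0564,0,5],[0,0,24,0.0143,-0.0671,0,5],[0,0,28,0.0193,-0.0775,0,5],[0,0,30.5,0.0228,-0.0837,0,5],[0,0,32.3,0.0255,-0.0882,0,5]])

```text
time: 10.8
ee_pos: [0.5176, -0.1561, 0.1029]
ee_rot: [0.723, 0.691, 0.002, 0.002]
force: [18.3, 8.4, -8.4]
opening: 0.0211
grasp_force: 27.7
```

step_arm(series=[[0,0,0,0,0.001,0,5],[0,0,0,0,0.001,0,20],[0,0,0,0,0.001,0,60],[0,0,0,0,0.001,0,100],[0,0,0,0,0.001,0,100],[0,0,0,0,0.001,0,100],[0,0,0,0,0.001,0,100]])

```text
time: 11.5
ee_pos: [0.5165, -0.1569, 0.1002]
ee_rot: [0.722, 0.691, -0.0, -0.0]
force: [0.2, -0.2, 0.1]
opening: 0.0852
grasp_force: 0.0
```

step_arm(series=[[0,0,0,0,0,-0.04,100],[0,0,0,0,0,-0.09,100],[0,0,0,0,0,-0.13,100],[0,0,0,0,0,-0.13,100],[0,0,0,0,0,-0.13,100]])

```text
time: 12.0
ee_pos: [0.5169, -0.157, 0.2312]
ee_rot: [0.722, 0.692, 0.0, 0.001]
force: [0.2, -0.1, -0.0]
opening: 0.0854
grasp_force: 0.0
```

```bash
python3 - <<'E'
from plant import *; from h import *
from scipy.spatial.transform import Rotation as Ro
s=read_state(); w=capture("wrist"); c=capture("side")
T=np.eye(4);T[:3,:3]=Ro.from_quat(s['ee_rot']).as_matrix();T[:3,3]=s['ee_pos']
W=T@w['mount']; w['R']=W[:3,:3].T; w['t']=-W[:3,:3].T@W[:3,3]
a=np.radians(-91.85); p=proj(w,[.5237+.165*np.cos(a),.0085+.165*np.sin(a),.132])[0]; print('rest handle px in wrist',p)
I=np.hstack([cv2.resize(c['img'][195:310,195:330,::-1],(400,340),interpolation=cv2.INTER_CUBIC),cv2.resize(w['img'][:,:,::-1],(400,340))])
cv2.circle(I,(int(400+p[0]*400/560),int(p[1]*340/420)),2,(0,0,255),-1)
cv2.imwrite('pics/end.png',I)
E
```

```text
rest handle px in wrist [277.55611694 213.61917528]
```

View pics/end.png

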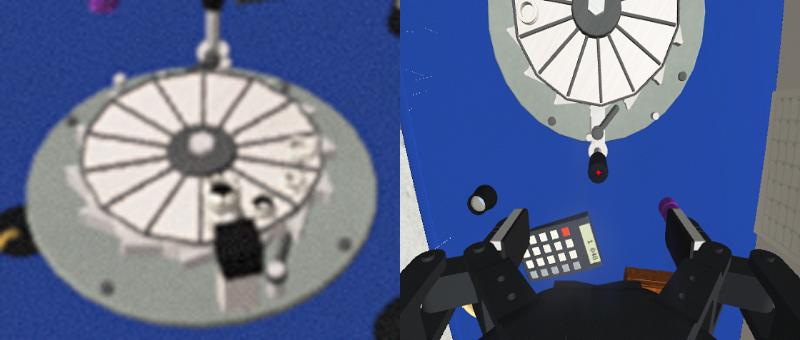

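The left half shows the valve body at (222,190), directly behind the sensor head. On the right, the released handle top at (598,172) sits on the predicted rest mark.

```bash
python3 -c "
from plant import *
print(finish_job())"
```

```text
the job is handed in; nothing more can be done
None
```

After five full lever strokes, the final picture shows the valve body in front of the sensor, with the lever back at rest and released; I handed the job in at about 12 s, and it gave no verdict.

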